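# Test the emergency stop at the grinder bench

## Task

Test the emergency stop: with a fingertip press the red winged mushroom button on the yellow box straight in until it latches, take the finger off so that it stays in by itself, then push a wing round clockwise (as the white arrows show, seen from above) until the latch lets go and the button springs back up, and leave it free. Only push, never grip the button or its wings. Do not press the green start button, and leave the oil bottle, bearing and spanner where they are.

Things in the scene. Friction and masses are not known exactly. Their poses are not given: they have to be found in the camera images.
- stop_top (a point): Centre of the flat crown (40 mm across) of the red mushroom stop button; z up, moves with the head. The head is 58 mm across, 20 mm high, with two opposite wings, on a steel stem over the yellow box. The crown is 124 mm above the bench when out, about 113 mm when latched in. Between the head's underside and the box top: 34 mm out, 23 mm latched, the lowest 10 mm of it a black collar 52 mm across.
- stop_station: Fixed yellow box, 120 x 120 x 70 mm, that carries the stop button at the centre of its top; origin at the centre of its underside, on the bench. It stands on the left or right half of the bench, turned up to 0.6 rad either way.
- wing_a (a point): Point in one red wing (at rest on the box's -x side), 44 mm from the button's axis, 11 mm below the crown, at the wing's mid height. Each wing is a radial bar 16 mm wide and 14 mm high reaching 56 mm from the axis; x of this point runs along the wing, y across its width, z up. It moves with the head. Only the box top is beneath it (36 mm below the wing when out, 25 mm latched).
- wing_b (a point): The same point in the opposite wing, 44 mm from the axis on the other side; same axes.
- stop_press (a joint): How far the stop button is pressed in, m: 0 = out, end stop 0.013. It latches when pushed to within 1 mm of the end stop and then rests at about 0.0105 by itself. A spring pushes it out (about 4.5 N at the start, about 8 N at 5 mm, where the latch resists most, and at the end stop; a push of 15 N is plenty).
- stop_twist (a joint): Turn of the stop button's head, rad: 0 = at rest, grows clockwise seen from above, end stop 0.8. A spring turns it back (0.05 N m at rest, 0.11 N m at 0.5, so 1 to 3 N at a wing). When latched in, the latch lets go at about 0.5 and the button springs out; let go of the wing and the head turns back to 0.
- start_top (a point): Centre of the top of the green start button (30 mm diameter, 78 mm above the bench) on a fixed grey box 80 x 100 x 60 mm, on the other half of the bench. Not to be pressed.
- start (a joint): How far the green start button is pressed, m: 0 = out, 0.006 = fully in. Must stay out.
- oil_bottle: Loose white oil bottle with a red cap, 54 mm diameter, 130 mm high, standing between the two boxes; origin at the centre of its underside, z up. Leave it.
- bearing: Loose steel bearing ring, 62 mm outside diameter, 18 mm high, lying flat on the robot's side of the boxes; origin at the centre of its underside. Leave it.
- spanner: Loose steel spanner, 170 mm long, lying flat beyond the boxes; origin on its underside near the middle, length along its x. Leave it.

How it is judged:
By the outcome, as a careful person would: the job done as asked, in the order asked, and still so for the second after the job is handed in, with the robot touching nothing.
It also fails if it takes over 48 s, if anything falls off the work surface, if the arm or the gripper's body presses on something with over 40 N, if the wrist force passes 120 N, or if a joint passes its speed limit or range.

## Robot

A 6-joint arm with a two-finger parallel gripper is mounted at the origin on the work surface. World frame = base frame: x ahead of the robot, y to its left, z up, the work surface at z = 0. Lengths are in mm, angles in rad, forces in N, time in s.
With the tool pointing down it reaches from about 400 to 825 mm from the base axis. Payload 7 kg.
Tool frame: the origin (TCP) lies at the very end of the fingers, on their centre line; the grasp point (between the pads) lies 19 mm behind it; z points along the fingers, y is the line along which they close (so a half turn about z gives the same grasp; the last joint's range is limited). The gripper opens to 88 mm and grips with 3 to 60 N. Pads are 19 mm wide; open, the fingers measure 130 mm over their backs; the gripper's body (78 mm by 193 mm) begins 47 mm behind the grasp point.
Start: joints at [-0.907, 0.359, 0.012, 0, -1.224, -0.288], TCP at [247.709, -627.882, 226.561] pointing down, gripper open.
Joint ranges: [-3.07, 3.07], [-1.43, 2.12], [-1.02, 1.25], [-3.03, 1.67], [-3.05, -0], [-3.03, 3.03]. Speed limits (rad/s): [2.39, 2.39, 3.01, 3.14, 3.14, 3.14].

## Interface

Orientations are given as a unit quaternion [x, y, z, w].
In Python, from plant import bot gives the robot as it stands. Calls block until the motion is done:
- bot.move_ptp(position, orientation): joint-space move of the TCP to a pose.
- bot.line_to(position, velocity=150, ori=None): straight line of the TCP; ori=None keeps the orientation; velocity is the mean speed in mm/s.
- bot.move_joints(angles): joint-space move.
- bot.move_gripper(opening, force=None): finger opening in mm; force is the grip in N (None keeps the last); returns when the fingers have stopped.
- bot.pause(seconds).
- bot.solve_ik(position, orientation): joint angles nearest the present ones, or None.
- bot.read_state(): the state.
- bot.camera(name): name is "scene" or "top" or "wrist"; returns the picture (384x512x3 uint8, red, green, blue); there is no depth.
- bot.get_calibration(name): a dict with "fx", "fy", "cx", "cy" (pixels), "view" (4x4, takes a point from world to camera coordinates); the wrist camera has in their place "T_tool_cam" (4x4, takes a point from camera to tool coordinates, whose origin is the TCP and whose axes are the flange's). Camera axes: x right, y up, looking along -z (the intrinsics and any distortion apply to the point x, -y, -z); pixel columns grow to the right and rows downward; lengths in mm; the calibration is good to about 2 mm. A picture is of the moment at which its call begins: read the wrist's pose just before it. get_calibration takes no time and is no camera call.
A pose or a line that the arm cannot do raises bot.Unreachable and nothing moves.
- bot.close_job(): hands the job in; it is judged then, once.
The state is a dict: "t": time; "joint_pos": joint angles; "qvel": joint speeds; "tau": joint torques, N m; "tcp_pos": TCP position; "eef_rot": TCP orientation; "contact_force": force on the tool from outside, world axes, zero at the start; "moment": the same for the moment, N m; "width": finger opening in mm; "finger_force": force on a finger pad.
Only numpy, scipy, OpenCV 4.12 (cv2) and the standard library are available. Lean on these libraries where they do the work, as an engineer would, in place of code of your own. Each camera call takes 0.05 s, during which the arm holds its last target. There are 200 camera calls.

## Working session

There is one attempt and no reset: what is moved stays moved. The work goes in short steps, each a Python script; the robot and the scene stay as the last script left them, time stands still between calls to the robot, and variables do not carry over. Pictures are saved under pics/ and viewed, at most 10 in all, crops included, and the job is handed in when it is done.

```bash
mkdir -p pics; ls; python3 - <<'E'
from plant import bot
import cv2,numpy as np
a=bot.camera("top");b=bot.camera("scene")
cv2.imwrite("pics/top0.png",a[:,:,::-1]);cv2.imwrite("pics/scene0.png",b[:,:,::-1])
for n in("top","scene","wrist"):print(n,bot.get_calibration(n))
s=bot.read_state();print(s)
E
```

```text
pics
top {'fx': 425.952227909014, 'fy': 425.952227909014, 'cx': 255.4329772173823, 'cy': 191.30627100859644, 'view': array([[-1.07151195e-02, -9.99935733e-01,  3.70358019e-03,
        -1.12109077e+01],
       [ 9.98915696e-01, -1.05362291e-02,  4.53477678e-02,
        -5.72148430e+02],
       [-4.53058316e-02,  4.18547114e-03,  9.98964395e-01,
        -8.35619069e+02],
       [ 0.00000000e+00,  0.00000000e+00,  0.00000000e+00,
         1.00000000e+00]])}
scene {'fx': 476.13968740237004, 'fy': 476.13968740237004, 'cx': 261.3253461046157, 'cy': 191.7628275172722, 'view': array([[-5.36502649e-01,  8.43548588e-01,  2.43040528e-02,
         3.34683159e+02],
       [-5.23531006e-01, -3.55280966e-01,  7.74397005e-01,
         2.28095170e+02],
       [ 6.61876268e-01,  4.02742119e-01,  6.32233020e-01,
        -1.29488769e+03],
       [ 0.00000000e+00,  0.00000000e+00,  0.00000000e+00,
         1.00000000e+00]])}
wrist {'fx': 298.73587647307147, 'fy': 298.73587647307147, 'cx': 254.90668275505138, 'cy': 189.69753287662704, 'T_tool_cam': array([[ 6.75223422e-04,  9.62477362e-01,  2.71361146e-01
[... 302 characters left out ...]
_pos': array([-9.06898355e-01,  3.59314392e-01,  1.11857804e-02, -2.92926399e-04,
       -1.22410652e+00, -2.88111790e-01]), 'qvel': array([-1.77549827e-03, -7.98085629e-04,  1.40617854e-03,  1.78855803e-05,
        2.06335070e-04, -2.40336499e-04]), 'tau': array([-1.52336746e-03, -5.84163880e+01,  2.93749166e+01,  7.01550096e+00,
        1.01061471e-02, -5.53364100e-05]), 'tcp_pos': array([ 247.55461517, -627.51419494,  225.73512052]), 'eef_rot': array([-1.86740446e-01,  9.82409013e-01,  7.02532764e-04, -2.07249016e-04]), 'contact_force': array([-0.10310395,  0.31193324, -0.06055605]), 'moment': array([ 0.00042366, -0.02682257,  0.0594509 ]), 'finger_force': 0.0, 'width': 87.72519378390518}
```

View pics/top0.png

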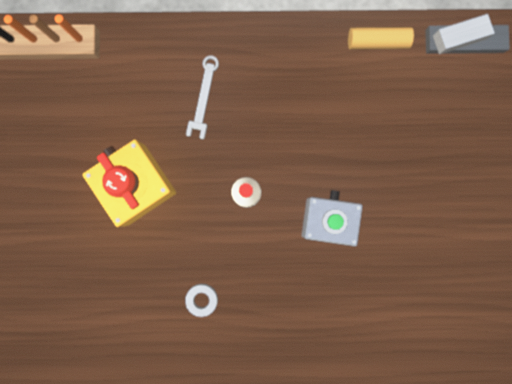

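View pics/scene0.png

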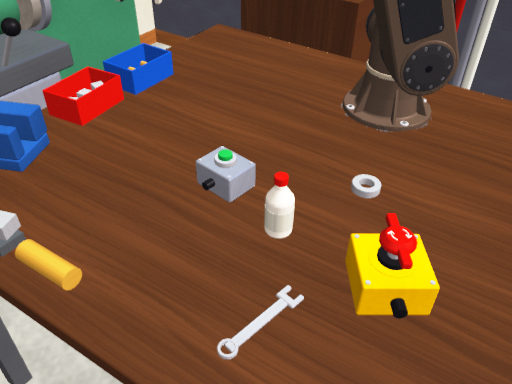

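Top view: yellow box lies on the left around (128,183), with the red head at (118,181) and wings from (103,157) to (135,204). Bottle is at (246,192), bearing at (201,300), spanner at (203,97) and the green button at (336,222). The scene view agrees, with the button out.

```bash
cat > h.py <<'E'
from plant import bot
import cv2,numpy as np
from scipy.spatial.transform import Rotation as R
def q(yaw): return (R.from_euler('z',yaw)*R.from_euler('x',np.pi)).as_quat()
def cam(name):
    c=bot.get_calibration(name)
    if name=="wrist":
        s=bot.read_state();T=np.eye(4);T[:3,:3]=R.from_quat(s["eef_rot"]).as_matrix();T[:3,3]=s["tcp_pos"]
        M=T@c["T_tool_cam"]
    else: M=np.linalg.inv(c["view"])
    return bot.camera(name),c,M
def cast(uv,z,c,M):
    uv=np.atleast_2d(uv)
    d=np.c_[(uv[:,0]-c["cx"])/c["fx"],-(uv[:,1]-c["cy"])/c["fy"],-np.ones(len(uv))]@M[:3,:3].T
    o=M[:3,3]; return o+d*((z-o[2])/d[:,2])[:,None]
def red(img,near=None):
    h=cv2.cvtColor(img,cv2.COLOR_RGB2HSV)
    m=(((h[...,0]<7)|(h[...,0]>172))&(h[...,1]>170)&(h[...,2]>90)).astype(np.uint8)
    n,l,st,ce=cv2.connectedComponentsWithStats(m)
    k=1+np.argmax(st[1:,4]); return l==k,st[k]
def button(name,z):
    img,c,M=cam(name); m,st=red(img); v,u=np.nonzero(m)
    P=cast(np.c_[u,v],z,c,M)[:,:2]
    rect=cv2.minAreaRect(P.astype(np.float32)); w=np.array(rect[0])
    ev,V=np.linalg.eigh(np.cov(P.T)); a=np.arctan2(V[1,1],V[0,1])
    if a>np.pi/2:a-=np.pi
    if a<-np.pi/2:a+=np.pi
    return img,st,w,P.mean(0),a,rect[1]
def motion_state(tag=""):
    s=bot.read_state();print(tag,round(s["t"],2),s["tcp_pos"].round(1),s["contact_force"].round(1),s["joint_pos"].round(2))
E
python3 - <<'E'
from h import *
img,st,w,m,a,sz=button("top",118);print(st,w,m,a,sz)
for y in (a,a-np.pi,a+np.pi):
    for z in (200,92): print(y,z,bot.solve_ik([m[0],m[1],z],q(y)))
bot.move_gripper(0,10)
yaw=min((a,a-np.pi,a+np.pi),key=lambda y:9 if (j:=bot.solve_ik([*m,200],q(y))) is None else abs(j[5]))
print(yaw)
d=np.array([np.cos(yaw),np.sin(yaw)])
bot.move_ptp([*(m-110*d),240],q(yaw)); motion_state()
bot.pause(.2)
img,st,w,m,a,sz=button("wrist",118);print(st,w,m,a,sz)
cv2.imwrite("pics/w1.png",img[:,:,::-1]); motion_state()
E
```

```text
[ 97 153  41  55 492] [589.20721436 224.69454956] [591.2170482  220.14040744] 0.6280544182961507 (105.65119934082031, 52.13887023925781)
0.6280544182961507 200 [ 6.65359878e-01  3.04345635e-01 -1.29098304e-01  4.44089210e-16
 -1.13735239e+00  1.53349087e+00]
0.6280544182961507 92 [ 6.65359878e-01  3.99229931e-01 -2.57521008e-01  4.44089210e-16
 -9.14045388e-01  1.53349087e+00]
-2.5135382352936424 200 [ 6.65359878e-01  3.04345635e-01 -1.29098304e-01 -4.44089210e-16
 -1.13735239e+00 -1.60810179e+00]
-2.5135382352936424 92 [ 6.65359878e-01  3.99229931e-01 -2.57521008e-01 -4.44089210e-16
 -9.14045388e-01 -1.60810179e+00]
3.769647071885944 200 [ 6.65359878e-01  3.04345635e-01 -1.29098304e-01 -4.44089210e-16
 -1.13735239e+00 -1.60810179e+00]
3.769647071885944 92 [ 6.65359878e-01  3.99229931e-01 -2.57521008e-01 -4.44089210e-16
 -9.14045388e-01 -1.60810179e+00]
0.6280544182961507
 4.47 [502.4 155.  240. ] [ 0.4  0.1 -0.3] [ 0.67  0.1  -0.29  0.   -1.17  1.52]
[ 218    0   63  125 1720] [585.94836426 219.82833862] [588.31671859 221.5207911 ] 0.5596460306540187 (91.46864318847656, 53.642601013183594)
 4.72 [502.3 155.2 240. ] [-0.1 -0.4 -0.7] [ 0.67  0.1  -0.29  0.   -1.17  1.53]
```

View pics/w1.png

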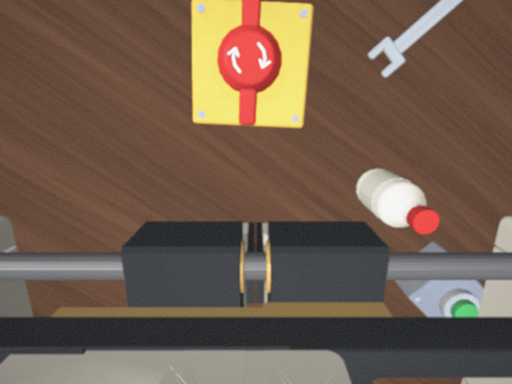

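Wrist view: the button is cut off at the top edge, with its head at (249,59) and the lower wing at (248,105). The bottle is clear on the right. I'll move 40 mm closer and re-measure using both the head and the wings.

```bash
python3 - <<'E'
from h import *
a=0.615;d=np.array([np.cos(a),np.sin(a)]);m=np.array([589,222.])
bot.line_to([*(m-65*d),240],150,q(a)); bot.pause(.3)
for n in ("wrist","top"):
    img,c,M=cam(n); k,st=red(img); print(n,st)
    k=k.astype(np.uint8); k=cv2.morphologyEx(k,cv2.MORPH_CLOSE,np.ones((9,9)) if n=="wrist" else np.ones((5,5)))
    r=31 if n=="wrist" else 19
    o=cv2.morphologyEx(k,cv2.MORPH_OPEN,cv2.getStructuringElement(cv2.MORPH_ELLIPSE,(r,r)))
    v,u=np.nonzero(o); P=cast(np.c_[u,v],116,c,M)[:,:2].astype(np.float32)
    print("head",P.mean(0),cv2.minEnclosingCircle(P))
    v,u=np.nonzero(k); P=cast(np.c_[u,v],119,c,M)[:,:2]
    hc=P.mean(0); W=P[np.linalg.norm(P-hc,axis=1)>36]; A=W[(W-hc)@d>0];B=W[(W-hc)@d<0]
    A=A.mean(0);B=B.mean(0);print("wings",A,B,(A+B)/2,np.arctan2(*(A-B)[::-1]))
E
```

```text
wrist [ 223   45   60  127 1638]
head [nan nan] ((0.0, 0.0), 0.0)
wings [630.77666144 247.79761217] [549.74613735 198.03946278] [590.26139939 222.91853747] 0.5506985329449543
top [122 171  13  28 155]
head [nan nan] ((0.0, 0.0), 0.0)
wings [nan nan] [nan nan] [nan nan] nan<stdin>:10: RuntimeWarning: Mean of empty slice.
  ret = um.true_divide(
<stdin>:13: RuntimeWarning: Mean of empty slice.
```

```bash
python3 - <<'E'
from h import *
a=0.555;m=np.array([590.,222.5])
bot.line_to([*m,150],150,q(a)); bot.line_to([*m,127],60); bot.pause(.2); motion_state()
f0=bot.read_state()["contact_force"]
for z in np.arange(123,108.4,-1.5):
    bot.line_to([*m,z],25); s=bot.read_state(); f=s["contact_force"]-f0
    print(z,s["tcp_pos"].round(1),f.round(1))
    if f[2]>16: break
bot.pause(.2);motion_state()
bot.line_to([*m,150],80); 
d=np.array([np.cos(a),np.sin(a)])
bot.line_to([*(m-65*d),240],200); bot.pause(.3); motion_state()
img,c,M=cam("wrist"); cv2.imwrite("pics/w2.png",img[:,:,::-1]); k,st=red(img); print(st)
v,u=np.nonzero(k); P=cast(np.c_[u,v],108,c,M)[:,:2]
hc=m; W=P[np.linalg.norm(P-hc,axis=1)>36]; A=W[(W-hc)@d>0].mean(0);B=W[(W-hc)@d<0].mean(0)
print("wings",A,B,(A+B)/2,np.arctan2(*(A-B)[::-1]))
cv2.imwrite("pics/s2.png",cv2.resize(bot.camera("scene")[190:330,320:460,::-1],None,fx=3,fy=3))
E
```

```text
7.2 [590.2 222.6 127.3] [-0.2 -0.4  1. ] [ 0.67  0.36 -0.22  0.   -0.99  1.46]
123.0 [590.5 222.8 123.5] [-0.3  1.   3.1]
121.5 [590.5 222.8 122.2] [-0.3  1.   4.7]
120.0 [590.6 222.8 120.8] [-0.1  0.3  4.9]
118.5 [590.6 222.8 119.4] [0.2 1.5 5.7]
117.0 [590.5 222.8 117.8] [-0.1  0.7  4.7]
115.5 [590.4 222.8 116.1] [1.  0.8 4.5]
114.0 [590.2 222.7 114.1] [1.6 2.2 1.9]
112.5 [590.4 222.7 113. ] [0.4 1.6 5.7]
111.0 [590.5 222.7 111.7] [0.1 0.7 6.3]
109.5 [590.7 222.7 111.2] [-1.7  1.2 12.1]
 9.96 [590.6 222.7 111.2] [-2.2 -0.  13.2] [ 0.67  0.38 -0.24  0.   -0.95  1.46]
 11.62 [534.8 188.3 238.8] [ 0.5 -0.1  0.9] [ 0.68  0.17 -0.21 -0.   -1.19  1.44]
[ 224   48   58  123 1534]
wings [631.73757529 248.82682994] [550.29134869 197.56532387] [591.01446199 223.19607691] 0.5617505186796359
```

View pics/w2.png

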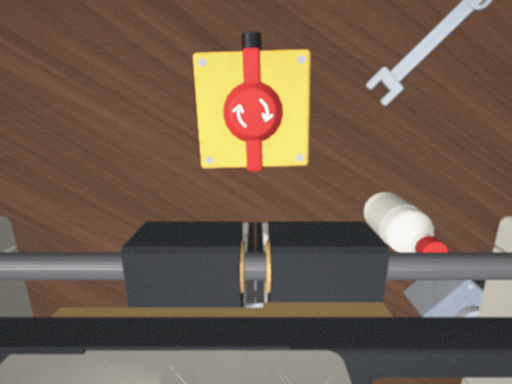

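View pics/s2.png

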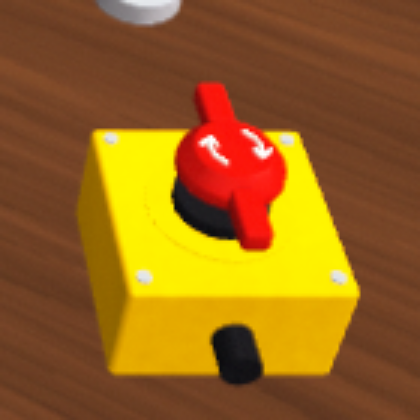

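Latched: the tip bottomed out at z=111.2, and the head now sits low over the collar by itself (scene crop). The near wing is at wrist (254,155) with free space to its right. Next I'll push it round from the right.

```bash
python3 - <<'E'
from h import *
a=0.56;c0=np.array([590.7,222.9]);Z=91
def pose(th,gap,z=Z):
    p=a+np.pi-th; r=np.array([np.cos(p),np.sin(p)]); t=np.array([np.sin(p),-np.cos(p)])
    return [*(c0+45*r-(29+gap)*t),z],q(a-th)
P,Q=pose(0,11,150); bot.line_to(P,200,Q)
bot.line_to(pose(0,11)[0],100); bot.pause(.2); motion_state("down"); f0=bot.read_state()["contact_force"]
bot.line_to(pose(0,1)[0],40)
for th in np.arange(0.06,0.67,0.06):
    P,Q=pose(th,-1); bot.line_to(P,40,Q); s=bot.read_state(); f=s["contact_force"]-f0
    print(round(th,2),s["tcp_pos"].round(1),f.round(1))
    if np.linalg.norm(f)>20: print("stop");break
bot.pause(.2); motion_state("end")
cv2.imwrite("pics/s3.png",cv2.resize(bot.camera("scene")[170:330,310:470,::-1],None,fx=3,fy=3))
E
```

```text
down 13.32 [574.2 165.4  91.8] [-0.3 -0.6 -0.1] [ 0.61  0.35 -0.34  0.   -0.88  1.52]
0.06 [564.6 176.8  91. ] [-0.2 -1.   0.2]
0.12 [562.1 178.3  91. ] [0.9 1.  0.7]
0.18 [559.4 180.1  91. ] [ 1.1 -0.1 -0.1]
0.24 [556.8 182.   91. ] [ 0.4 -1.2  0.7]
0.3 [554.3 184.1  90.9] [-0.  -1.3  0.9]
0.36 [552.  186.4  90.9] [-0.5 -1.   1.2]
0.42 [550.  188.8  90.9] [-0.9 -1.7  0.2]
0.48 [548.  191.3  90.9] [-1.4 -0.6  0.1]
0.54 [546.3 194.   90.9] [-0.  -2.5 -0.2]
0.6 [545.1 197.   91.2] [ 0.9 -1.2 -0.1]
0.66 [543.4 199.6  91.1] [-0.2 -2.1  0.9]
end 16.69 [543.4 199.5  91.1] [ 0.4 -2.3  0.4] [ 0.69  0.33 -0.38  0.   -0.87  0.78]
```

View pics/s3.png

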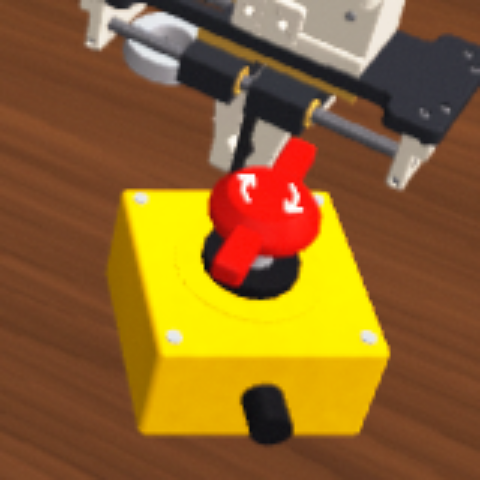

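The head has turned clockwise and sprung up, with the stem showing at (262,262) in the crop. I'll back off along the arc and leave it free.

```bash
python3 - <<'E'
from h import *
a=0.56;c0=np.array([590.7,222.9]);Z=91
def pose(th,gap,z=Z):
    p=a+np.pi-th; r=np.array([np.cos(p),np.sin(p)]); t=np.array([np.sin(p),-np.cos(p)])
    return [*(c0+45*r-(29+gap)*t),z],q(a-th)
for th,g in ((.55,-1),(.44,-1),(.33,-1),(.22,-1),(.11,-1),(0,0),(0,15)):
    P,Q=pose(th,g); bot.line_to(P,50,Q)
bot.line_to(pose(0,15,160)[0],120)
d=np.array([np.cos(a),np.sin(a)])
bot.line_to([*(c0-65*d),240],200); bot.pause(.4); motion_state()
img,c,M=cam("wrist"); k,st=red(img); print(st)
v,u=np.nonzero(k); P=cast(np.c_[u,v],119,c,M)[:,:2]
W=P[np.linalg.norm(P-c0,axis=1)>36]; A=W[(W-c0)@d>0].mean(0);B=W[(W-c0)@d<0].mean(0)
print("wings",A,B,(A+B)/2,np.arctan2(*(A-B)[::-1]))
cv2.imwrite("pics/s4.png",bot.camera("scene")[:,:,::-1])
E
```

```text
20.55 [535.7 188.1 239.4] [-0.2  0.3  0.2] [ 0.68  0.18 -0.21 -0.   -1.19  1.45]
[ 223   47   59  127 1735]
wings [632.04281824 249.69762485] [551.18373569 198.55015466] [591.61327697 224.12388975] 0.5640106236525302
```

View pics/s4.png

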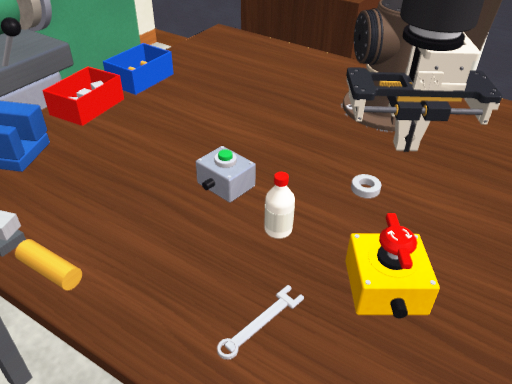

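The final scene matches the first: the button is out and turned back at (397,240), the other items haven't moved, and the robot is clear.

```bash
python3 -c "
from plant import bot
print(bot.close_job())"
```

```text
the job is handed in; nothing more can be done
None
```

The emergency stop test is done and handed in: I pressed the button until it latched, took the finger off, and pushed a wing clockwise until it sprang back up and was left free; the green button, oil bottle, bearing and spanner were not touched.

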